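Stand the fallen bottles back up in the bottle lane

TASK

Two bottles have fallen over: one lies lengthwise in the gap in the wooden bottle lane, the other lies on the bench in front of it. Stand both upright on the floor of the lane, in the gap, in single file with the others, and let go. Do not knock over or push along the two bottles and the oil can that already stand in the lane.

Things in the scene. Friction and masses are not known exactly. Their poses are not given: they have to be found in the camera images.
- lane_floor (a point): Bottle lane, a fixed wooden tray 104 x 464 mm. Point: centre of its floor's top face, 8 mm above the bench; x across, y along the lane, z up. Inside 80 mm wide (x -40 to 40), 440 mm long (y -220 to 220). Side kerbs 12 mm wide, 10 mm above the floor; end stops 12 mm thick, 30 mm above the floor
- gap_centre (a point): Middle of the gap on the lane's floor, axes as lane_floor. The gap is about 215 mm long along y, between the standing things: one beyond its -y end, two beyond its +y end
- fallen_lane_centre (a point): Fallen bottle in the lane, lying along it, spout toward lane +y, axis 34 mm above its floor: squeeze bottle, rigid, 0.15-0.29 kg: round body dia 68 to 114 mm from its base, shoulder to 126, round cap dia 35 from 126 to 146, thin spout to 170; centre of mass about 65 mm from the base. Point: on its axis 85 mm from the base; z axis from base to spout
- fallen_bench_centre (a point): Fallen bottle on the bench, lying roughly along the lane, axis 34 mm above the bench: squeeze bottle, rigid, 0.15-0.29 kg: round body dia 68 to 114 mm from its base, shoulder to 126, round cap dia 35 from 126 to 146, thin spout to 170; centre of mass about 65 mm from the base. Point: on its axis 85 mm from the base; z axis from base to spout
- neighbour_a_centre (a point): Standing bottle in the lane, like the fallen ones (dia 68, height 170 mm). Point: on its axis 85 mm above its base; z up. It may be at any of the three standing places
- neighbour_b_centre (a point): The other standing bottle in the lane, same shape, same kind of point
- oil_can_centre (a point): Small brass oil can standing in the lane: round body 58 mm in diameter and 60 mm high with a thin upright spout, 125 mm in all. Point: on its axis 62 mm above its base; z up. At any of the three standing places
Not all that is in view belongs to the job. What is shaped like the part that bears neighbour_a_centre but orange or purple is not meant.

How it is judged (in metres and radians):
At the end, for the whole second after the job is handed in: Both fallen bottles stand at rest, upright within 0.06 rad, on the lane's floor (centre 80 to 90 mm above it, within 12 mm of its middle line), in the gap (lane y -160 to 90 mm); the other two bottles and the oil can stand upright within 0.06 rad, moved less than 30 mm (angle between each of fallen_lane_centre, fallen_bench_centre, neighbour_a_centre, neighbour_b_centre, oil_can_centre's own z axis and vertical below 0.06 rad and z of fallen_lane_centre in the frame of lane_floor between 0.08 and 0.09 m and x of fallen_lane_centre in the frame of lane_floor between -0.012 and 0.012 m and y of fallen_lane_centre in the frame of lane_floor between -0.16 and 0.09 m and linear speed of each of fallen_lane, fallen_bench below 0.02 m/s and angular speed of each of fallen_lane, fallen_bench below 0.2 rad/s and z of fallen_bench_centre in the frame of lane_floor between 0.08 and 0.09 m and x of fallen_bench_centre in the frame of lane_floor between -0.012 and 0.012 m and y of fallen_bench_centre in the frame of lane_floor between -0.16 and 0.09 m and distance of each of neighbour_a_centre, neighbour_b_centre, oil_can_centre from where it was at the start of the episode below 0.03 m); the robot touches nothing.
It fails at once if neighbour_a is knocked over (angle between neighbour_a_centre's own z axis and vertical above 0.6 rad).
It fails at once if neighbour_b is knocked over (angle between neighbour_b_centre's own z axis and vertical above 0.6 rad).
It fails at once if oil_can is knocked over (angle between oil_can_centre's own z axis and vertical above 0.6 rad).
It also fails if it takes over 72 s, if anything falls off the work surface, if the arm or the gripper's body presses on something with over 40 N, if the wrist force passes 120 N, or if a joint passes its speed limit or range.

ROBOT

A 7-joint arm with a two-finger parallel gripper is mounted at the origin on a cart in front of the work surface, level with it; the furniture and walls round the work are solid. World frame = base frame: x ahead of the robot, y to its left, z up, the work surface at z = 0. Lengths are in m, angles in degrees, forces in N, time in s.
With the tool pointing down it reaches from about 0.425 to 0.875 m from the base axis. Payload 4.7 kg.
Tool frame: the origin (TCP) lies on the centre line of the jaws, within the pads' length; the fingertips stand 25 mm ahead of it and the grasp point (between the pads) lies 6 mm ahead of it (arm.tip_reach is the z of the fingertips in the tool frame, in m); z points along the fingers, y is the line along which they close (so a half turn about z gives the same grasp; the last joint's range is limited). The gripper opens to 87 mm and grips with 3 to 60 N. Pads are 19 mm wide; open, the fingers measure 117 mm over their backs; the gripper's body (75 mm by 190 mm) begins 51 mm behind the grasp point.
Start: joints at [74.891, 18.392, -4.016, 83.108, 1.295, 78.541, -3.26], TCP at [0.178, -0.625, 0.214] pointing down, gripper open.
Joint ranges: [-163.93, 163.93], [-17.29, 119.83], [-79.2, 71.16], [3.27, 140.29], [-89.18, 269.18], [5.43, 117.66], [-154.24, 154.24]. Speed limits (degrees/s): [147.25, 147.25, 180, 180, 180, 180, 180].

INTERFACE

Orientations are given as [roll, pitch, yaw] about the fixed x, y, z axes, in that order (R = Rz(yaw) Ry(pitch) Rx(roll)).
In Python, from bench import arm gives the robot as it stands.
- The arm moves only by the tool play_rows, never from a script. Its argument "series" is a list of rows, each a list of 6 numbers: the shift along the tool's x, y, z as a fraction of full scale, then the turn, a rotation vector about the tool's x, y, z as a fraction of full scale. A call has 1 to 8 rows; each row is the pose to reach, as a shift and turn from the pose commanded when the call began, along the tool's axes at that moment; what a row does not reach only later rows make up. Full scale, the value 1, is 600 mm for a shift and 0.5 rad for a turn. A row lasts 1/8 s, in which the tool goes at most 62.5 mm and 10.7 degrees, less where a joint would pass 70% of its speed; a pose out of reach is approached as far as the arm can. A call with a number of a shift or a turn outside -1 to 1 is refused whole. A call with a gripper value outside its range is refused whole. "gripper" is the closure, from -1 (fully open) to 1 (shut), set as the call begins (left out, the last holds). The fingers move at their own pace and stop on an object; "grip_force" is the grip in N (left out, the last holds). Time passes only in rows, so rows that repeat a pose let the fingers close. It gives the time, the measured TCP pose, the force, the opening and the grip force at its end, in the units of the state.
- arm.state(): the state, without advancing time (a new reading comes with each control period).
- arm.camera(name): name is "side" or "top"; returns a dict with "img" (480x640x3 uint8, blue, green, red), "fx", "fy", "cx", "cy" (pixels), "R" (3x3) and "t" (3): a world point X has camera coordinates R X + t. Camera axes: x right, y down, z forward; pixel columns grow to the right and rows downward; lengths in m; the calibration is good to about 2 mm. A picture is of the moment at which its call begins. There is no depth.
- arm.hand_in(): hands the job in; it is judged then, once.
Trained networks look in a picture, given as the dict that the camera call returned (one of the last four; its "shot" number tells which), for a name from the list of things; names that differ only in an ending like _2 or _b are one class to them, and where a whole thing is asked for, a point or a joint stands for the part that bears it (a point fixed in the world has none). Each returns a list of dicts, best first, with "confidence" (0 to 1); they miss things now and then, are a little off and sometimes report something else, mostly with a low value. They report only what shows in the picture. A call takes as long as a camera call. They do not tell look-alikes from the thing itself.
- arm.look_for(picture, query): "location" ([x, y, z] in m, in the coordinates of the camera as it stood for that picture, good to about 4 mm: the middle of the surface that is visible of it).
- arm.outline_of(picture, query): "mask" (480x640 bool, what is visible of it).
The state is a dict: "clock": time; "q": joint angles; "dq": joint speeds; "joint_torque": joint torques, N m; "position": TCP position; "orientation": TCP orientation; "force": force on the tool from outside, world axes, zero at the start; "wrist_torque": the same for the moment, N m; "grip_width": opening from 0.0 (shut) to 1.0 (fully open); "gripper_force": force on a finger pad.
Only numpy, scipy, OpenCV 4.12 (cv2) and the standard library are available. Lean on these libraries where they do the work, as an engineer would, in place of code of your own. Each camera call takes 0.05 s, during which the arm holds its last target. There are 200 camera calls.

## Working session

There is one attempt and no reset: what is moved stays moved. The work goes in short steps, Python scripts to look and compute and a tool call to move; the robot and the scene stay as the last step left them, time stands still between calls to the robot, and variables do not carry over. Pictures are saved under pics/ and viewed, at most 10 in all, crops included, and the job is handed in when it is done.

Besides the shell and the picture viewer there is one more tool, called after "Request:" as name(argument=value, ...) on one line, values as JSON. play_rows: Moves the arm, as the interface text tells. Shift numbers are shares of 600 mm and turn numbers shares of 0.5 rad, none past 1 either way. Its arguments: {"type":"object","properties":{"series":{"type":"array"},"gripper":{"type":"number"},"grip_force":{"type":"number"}},"required":["series"]}

```bash
mkdir -p pics; ls
cat > h.py <<'E'
from bench import arm
import numpy as np, cv2
def w(c,p): return np.array(c["R"]).T@(np.array(p)-np.array(c["t"]))
def px(c,X):
    p=np.array(c["R"])@np.array(X)+np.array(c["t"]); return np.round([c["fx"]*p[0]/p[2]+c["cx"],c["fy"]*p[1]/p[2]+c["cy"]]).astype(int)
def ray(c,u,v,z):
    R=np.array(c["R"]);o=-R.T@np.array(c["t"]);d=R.T@np.array([(u-c["cx"])/c["fx"],(v-c["cy"])/c["fy"],1]);return o+d*(z-o[2])/d[2]
E
python3 - <<'E'
from h import *
ims=[]
for n in("top","side"):
    c=arm.camera(n); cv2.imwrite(f"pics/{n}0.png",c["img"])
    print(n,-np.array(c["R"]).T@np.array(c["t"]),np.round(c["R"],3).tolist(),c["fx"])
    for q in("lane_floor","fallen_lane_centre","oil_can_centre"):
        for r in arm.look_for(c,q): 
            X=w(c,r["location"]);print(n,q,round(r["confidence"],2),X.round(3),px(c,X))
print(arm.state())
E
```

```text
pics
top [0.48407878 0.07889305 1.04220408] [[0.005, -1.0, 0.012], [-0.999, -0.006, -0.051], [0.051, -0.012, -0.999]] 506.179255888796
top lane_floor 0.68 [0.643 0.078 0.008] [319 196]
top fallen_lane_centre 0.57 [0.661 0.016 0.07 ] [351 182]
top fallen_lane_centre 0.41 [0.644 0.076 0.01 ] [320 195]
top oil_can_centre 0.81 [ 0.672 -0.103  0.051] [411 178]
side [ 0.46151265 -0.77423195  0.66614683] [[0.992, -0.122, -0.02], [-0.083, -0.545, -0.835], [0.091, 0.83, -0.551]] 517.7639217080738
side lane_floor 0.73 [ 0.646 -0.051  0.016] [381 312]
side fallen_lane_centre 0.72 [ 0.661 -0.027  0.069] [387 281]
side oil_can_centre 0.95 [ 0.677 -0.116  0.055] [407 317]
{'clock': 0.4, 'q': array([74.88997581, 18.39875232, -4.01727984, 83.11584233,  1.29278841,
       78.54141837, -3.25955158]), 'dq': array([ 0.05214586,  0.02467597,  0.02652171, -0.17286941,  0.04985246,
       -0.03440366, -0.07709656]), 'joint_torque': array([ 6.01354350e-05, -4.90457189e+01, -4.02077604e-01, -3.12293994e+01,
       -6.36572717e-02,  3.63315200e-02,  4.94599647e-05]), 'position': array([ 0.17824861, -0.62502297,  0.21373647]), 'orientation': array([-1.79989017e+02,  5.61008741e-04,  1.59201324e+01]), 'force': array([-0.07259376, -0.32072035,  0.04117869]), 'wrist_torque': array([-0.01469975,  0.02046515, -0.02105801]), 'gripper_force': 0.0, 'grip_width': 0.9995272409414023}
```

View pics/top0.png

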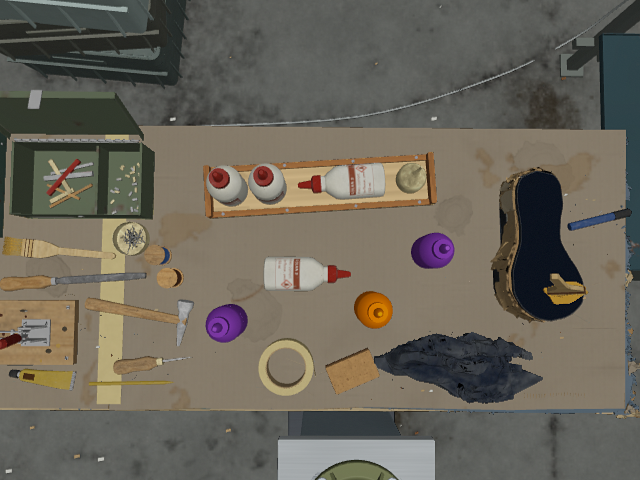

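View pics/side0.png

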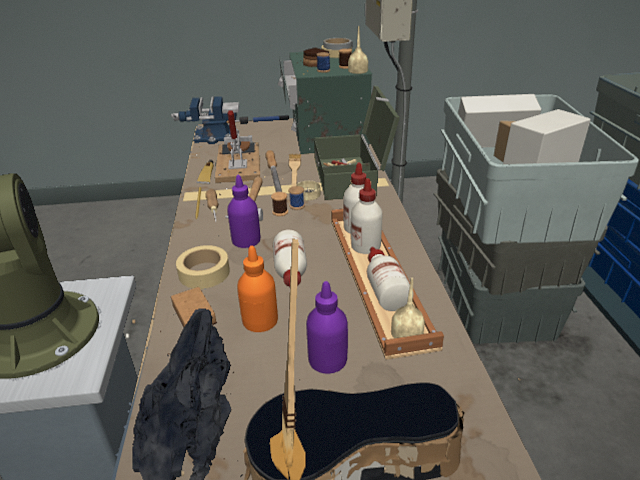

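The top view shows the lane at about (205-437, 152-217), its standing bottles at (225,183) and (267,182), the oil can at (411,178), and the fallen lane bottle from spout (300,185) to base (384,181). The fallen bench bottle runs from base (265,273) to spout (350,274).
Look-alikes I won't touch: purple at (433,250) and (226,322), orange at (373,310). The two white lying bottles are the targets.

Run:
```python
from h import *
c=arm.camera("top"); im=c["img"]
cv2.imwrite("pics/crop.png",cv2.resize(im[140:300,195:445],None,fx=3.2,fy=3.2,interpolation=cv2.INTER_CUBIC))
for q in("fallen_lane_centre","fallen_bench_centre","neighbour_a_centre","gap_centre"):
    for r in arm.look_for(c,q):
        X=w(c,r["location"]);print(q,round(r["confidence"],2),X.round(3),px(c,X))
for q in("fallen_lane_centre","fallen_bench_centre"):
  for r in arm.outline_of(c,q):
    v,u=np.nonzero(r["mask"]); print(q,round(r["confidence"],2),len(u),u.min(),u.max(),v.min(),v.max(),cv2.fitLine(np.c_[u,v].astype(np.float32),2,0,.01,.01).ravel())
print([a for a in dir(arm) if a[0]!='_'])
```

```text
fallen_lane_centre 0.88 [0.656 0.014 0.069] [352 185]
fallen_bench_centre 0.81 [0.482 0.121 0.062] [296 274]
fallen_bench_centre 0.49 [0.646 0.078 0.01 ] [319 194]
neighbour_a_centre 0.83 [0.642 0.251 0.108] [226 187]
neighbour_a_centre 0.62 [ 0.422 -0.021  0.106] [372 307]
neighbour_a_centre 0.6 [0.396 0.247 0.101] [227 321]
neighbour_a_centre 0.58 [ 0.525 -0.134  0.104] [433 252]
gap_centre 0.86 [0.646 0.075 0.011] [320 194]
gap_centre 0.59 [0.483 0.116 0.061] [299 273]
gap_centre 0.55 [0.646 0.251 0.108] [226 185]
fallen_lane_centre 0.37 744 396 427 163 193 [  0.7743255   -0.63278747 410.957      177.69354   ]
fallen_bench_centre 0.86 2256 263 350 256 290 [9.9999255e-01 3.8562710e-03 2.9820877e+02 2.7349777e+02]
['Unreachable', 'camera', 'hand_in', 'look_for', 'outline_of', 'state', 'tip_reach']
```

View pics/crop.png

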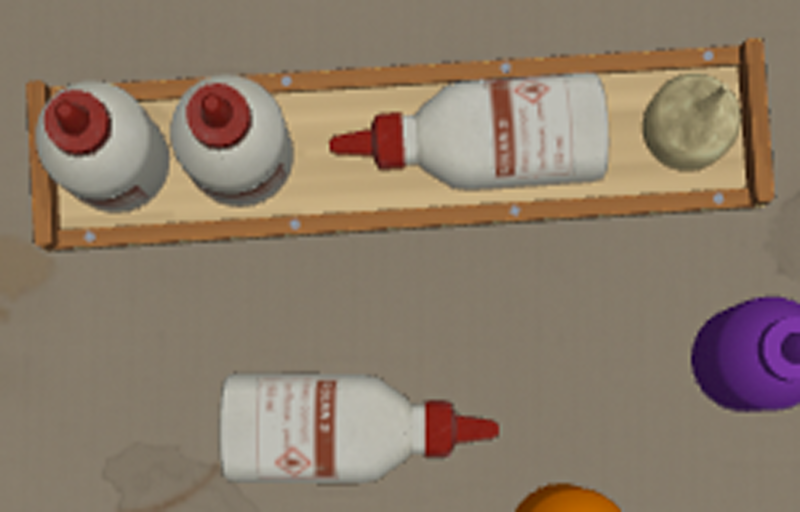

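The crop shows two white bottles with red caps. The lane bottle's cap is at crop (390,141), its spout tip at (331,145) and its base at (606,129). The bench bottle's cap is at (439,429), its tip at (498,429) and its base at (222,427). Both match the description.

```bash
cat >> h.py <<'E'
from scipy.spatial.transform import Rotation as Ro
def rows(P,R,P0=None,R0=None):
    "fractions from the current pose to TCP P, rotation R (world)"
    s=arm.state()
    P0=s["position"] if P0 is None else P0; R0=Ro.from_euler("xyz",s["orientation"],degrees=True) if R0 is None else R0
    return np.round(np.r_[R0.inv().apply(np.array(P)-P0)/.6,(R0.inv()*R).as_rotvec()/.5],3).tolist()
def tool(z,y):
    z=np.array(z,float);z/=np.linalg.norm(z);y=np.array(y,float);y-=z*(y@z);y/=np.linalg.norm(y)
    return Ro.from_matrix(np.c_[np.cross(y,z),y,z])
E
python3 - <<'E'
from h import *
c=arm.camera("top")
f=lambda a,b,z:ray(c,195+a/3.2,140+b/3.2,z).round(4)
for n,a,b,z in[("stopL t",30,82,.038),("stopL b",35,247,.038),("stopR t",762,40,.038),("stopR b",772,202,.038),("kerbf L",50,248,.018),("kerbf R",750,207,.018),
 ("lane tip",331,145,.042),("lane cap",390,141,.042),("lane base",604,129,.042),("bench tip",498,429,.034),("b cap",439,429,.034),("b base",224,427,.034),("can",690,122,.068),
 ("nb tip",212,103,.178),("na tip",70,110,.178)]: print(n,f(a,b,z))
E
```

```text
stopL t [0.6971 0.3075 0.038 ]
stopL b [0.5937 0.3026 0.038 ]
stopR t [ 0.7275 -0.1508  0.038 ]
stopR b [ 0.6251 -0.1565  0.038 ]
kerbf L [0.5953 0.2975 0.018 ]
kerbf R [ 0.6246 -0.1471  0.018 ]
lane tip [0.6582 0.1192 0.042 ]
lane cap [0.661  0.0826 0.042 ]
lane base [ 0.6696 -0.0508  0.042 ]
bench tip [0.4824 0.0143 0.034 ]
b cap [0.4822 0.051  0.034 ]
b base [0.4827 0.1845 0.034 ]
can [ 0.6694 -0.0998  0.068 ]
nb tip [0.6568 0.1779 0.178 ]
na tip [0.6524 0.2539 0.178 ]
```

Run:
```python
from h import *
T=lambda psi:Ro.from_euler("xyz",[180,0,psi],degrees=True)
W=[((.178,-.625,.3137),15.92),((.34,-.39,.314),42),((.5,-.153,.314),68),((.661,.0826,.314),93.8)]
print(rows(W[0][0],T(W[0][1])))
for a,b in zip(W,W[1:]): print(rows(b[0],T(b[1]),np.array(a[0]),T(a[1])))
```

```text
[-0.0, -0.0, -0.166, 0.0, 0.0, -0.0]
[0.367, -0.303, -0.001, 0.0, 0.0, -0.91]
[0.462, -0.115, -0.0, 0.0, 0.0, -0.908]
[0.465, 0.102, 0.0, 0.0, 0.0, -0.901]
```

Request:
play_rows(series=[[0,0,-0.08,0,0,0],[0,0,-0.167,0,0,0],[0,0,-0.167,0,0,0]], gripper=-1, grip_force=5)

```text
clock: 1.18
position: [0.179, -0.6272, 0.3199]
orientation: [179.4, -0.0, 15.9]
force: [-0.2, -0.3, -0.4]
grip_width: 1.003
gripper_force: 0.0
```

Request:
play_rows(series=[[0.075,-0.06,0,0,0,-0.18],[0.15,-0.12,0,0,0,-0.36],[0.22,-0.18,0,0,0,-0.54],[0.29,-0.24,0,0,0,-0.72],[0.367,-0.303,0,0,0,-0.91],[0.367,-0.303,0,0,0,-0.91]])

```text
clock: 1.92
position: [0.344, -0.3849, 0.3141]
orientation: [180.0, -0.1, 42.6]
force: [-0.4, -0.9, 0.2]
grip_width: 0.998
gripper_force: 0.0
```

Request:
play_rows(series=[[0.09,-0.023,0,0,0,-0.18],[0.18,-0.046,0,0,0,-0.36],[0.27,-0.069,0,0,0,-0.54],[0.36,-0.092,0,0,0,-0.72],[0.462,-0.115,0,0,0,-0.908],[0.462,-0.115,0,0,0,-0.908]])

```text
clock: 2.68
position: [0.5006, -0.153, 0.3134]
orientation: [-180.0, 0.0, 68.1]
force: [0.3, 2.6, 0.7]
grip_width: 0.904
gripper_force: 0.0
```

Request:
play_rows(series=[[0.09,0.02,0,0,0,-0.18],[0.18,0.04,0,0,0,-0.36],[0.27,0.06,0,0,0,-0.54],[0.36,0.08,0,0,0,-0.72],[0.465,0.102,0,0,0,-0.901],[0.465,0.102,0,0,0,-0.901],[0.465,0.102,0,0,0,-0.901]])

```text
clock: 3.55
position: [0.6614, 0.0815, 0.3128]
orientation: [-179.9, 0.0, 93.7]
force: [-0.1, 0.1, -1.0]
grip_width: 1.002
gripper_force: 0.0
```

Request:
play_rows(series=[[0.005,0,0.08,0,0,0],[0.005,0,0.16,0,0,0],[0.005,0,0.24,0,0,0],[0.005,0,0.3,0,0,0],[0.005,0,0.35,0,0,0],[0.005,0,0.38,0,0,0],[0.005,0,0.38,0,0,0]])

```text
clock: 4.42
position: [0.6604, 0.0835, 0.0852]
orientation: [-179.9, 0.1, 93.7]
force: [0.4, 0.1, 0.3]
grip_width: 1.0
gripper_force: 0.0
```

Run:
```python
from h import *
a=arm.camera("side")["img"][200:360,300:460];b=arm.camera("top")["img"][120:280,240:400]
cv2.imwrite("pics/g1.png",cv2.resize(np.hstack([a,b]),None,fx=2.5,fy=2.5,interpolation=cv2.INTER_CUBIC))
```

```text
(no output)
```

View pics/g1.png

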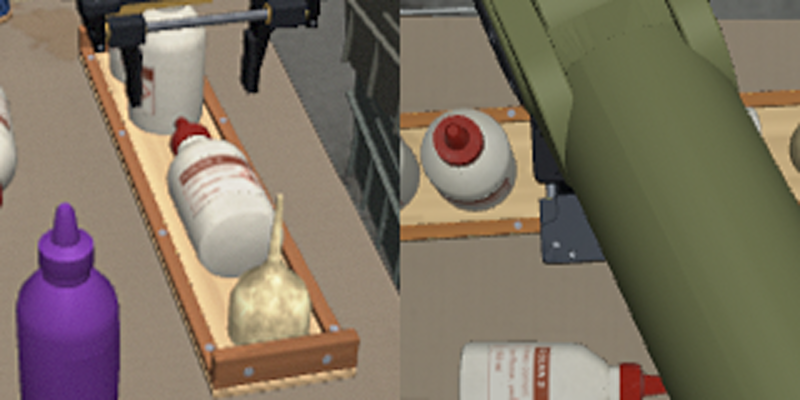

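The side view shows the open fingers straddling the red cap at crop (190,135). I'll lower and close lightly.

Request:
play_rows(series=[[0,0,0.02,0,0,0],[0.001,0,0.043,0,0,0],[0.001,0,0.043,0,0,0]])

```text
clock: 4.9
position: [0.6598, 0.086, 0.0584]
orientation: [-179.8, 0.0, 93.8]
force: [-0.3, -0.1, -1.2]
grip_width: 1.0
gripper_force: 0.0
```

Request:
play_rows(series=[[0,0,0,0,0,0],[0,0,0,0,0,0],[0,0,0,0,0,0],[0,0,0,0,0,0],[0,0,0,0,0,0],[0,0,0,0,0,0]], gripper=1, grip_force=6)

```text
clock: 5.65
position: [0.661, 0.0862, 0.0602]
orientation: [180.0, 0.0, 93.8]
force: [-0.4, -0.1, 0.2]
grip_width: 0.403
gripper_force: 0.0
```

Request:
play_rows(series=[[0,0,0,0,0,0],[0,0,0,0,0,0],[0,0,-0.017,0,0,0],[0,0,-0.034,0,0,0],[0,0,-0.05,0,0,0],[0,0,-0.067,0,0,0],[0,0,-0.067,0,0,0]])

```text
clock: 6.52
position: [0.6618, 0.0864, 0.1018]
orientation: [179.9, 0.0, 93.8]
force: [0.9, 0.0, -0.6]
grip_width: 0.013
gripper_force: 0.0
```

Run:
```python
from h import *
a=arm.camera("side")["img"][160:360,280:480]
cv2.imwrite("pics/g2.png",cv2.resize(a,None,fx=2.5,fy=2.5,interpolation=cv2.INTER_CUBIC))
```

```text
(no output)
```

View pics/g2.png

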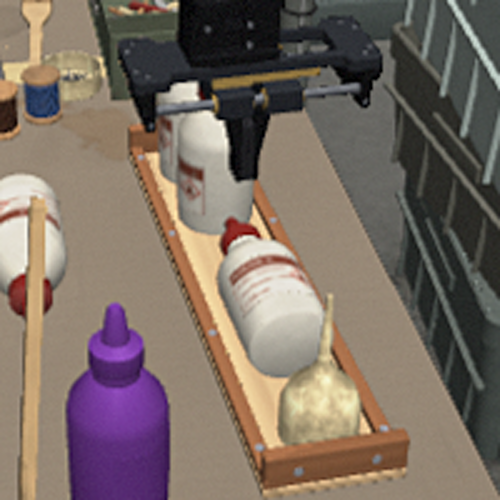

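The fingers slipped off and are now shut. The bottle's cap is still at side pixel (376,255), so it hasn't moved. I'll reopen, go a little deeper and grip more firmly.

Request:
play_rows(series=[[0,0,-0.02,0,0,0],[0,0,-0.02,0,0,0],[0,0,-0.02,0,0,0],[0,0,-0.02,0,0,0],[0,0,-0.02,0,0,0],[0,0,-0.02,0,0,0],[0,0,-0.02,0,0,0],[0,0,-0.02,0,0,0]], gripper=-1)

```text
clock: 7.58
position: [0.661, 0.0862, 0.1124]
orientation: [-180.0, 0.0, 93.8]
force: [0.2, -0.5, 0.4]
grip_width: 0.837
gripper_force: 0.0
```

Run:
```python
from h import *
c=arm.camera("side");im=c["img"].astype(int)
m=((im[...,2]>90)&(im[...,1]<50)&(im[...,0]<60)).astype(np.uint8); m[:230]=0;m[285:]=0;m[:,:355]=0;m[:,400:]=0
v,u=np.nonzero(m);print(len(u),u.min(),u.max(),v.min(),v.max(),u.mean(),v.mean())
for X in[(.661,.0846,.042),(.661,.075,.042),(.6582,.119,.042)]:print(px(c,X))
```

```text
73 360 383 231 260 374.1095890410959 252.15068493150685
[375 258]
[376 261]
[370 249]
```

Request:
play_rows(series=[[0,0,0,0,0,0],[0,0,0,0,0,0],[-0.002,0,0.05,0,0,0],[-0.002,0,0.094,0,0,0],[-0.002,0,0.094,0,0,0],[-0.002,0,0.094,0,0,0]])

```text
clock: 8.38
position: [0.6618, 0.0853, 0.0571]
orientation: [179.9, -0.0, 93.8]
force: [0.4, -0.5, 0.4]
grip_width: 1.0
gripper_force: 0.0
```

Request:
play_rows(series=[[0,0,0,0,0,0],[0,0,0,0,0,0],[0,0,0,0,0,0],[0,0,0,0,0,0],[0,0,0,0,0,0],[0,0,0,0,0,0],[0,0,0,0,0,0],[0,0,0,0,0,0]], gripper=1, grip_force=12)

```text
clock: 9.38
position: [0.6611, 0.085, 0.056]
orientation: [-180.0, 0.0, 93.8]
force: [-0.2, 0.0, -0.6]
grip_width: 0.171
gripper_force: 0.0
```

Run:
```python
from h import *
print(arm.state()["grip_width"])
c=arm.camera("side");a=cv2.resize(c["img"][190:320,310:470],None,fx=4.5,fy=4.5,interpolation=cv2.INTER_CUBIC)
for X in[(.661,.085,.042),(.6582,.119,.042),(.6696,-.0508,.042),(.661,.085,.031)]:
    p=(px(c,X)-[310,190])*4.5; cv2.circle(a,tuple(int(i) for i in p),4,(0,255,0),-1)
cv2.imwrite("pics/g3.png",a)
```

```text
0.1714426281641996
```

View pics/g3.png

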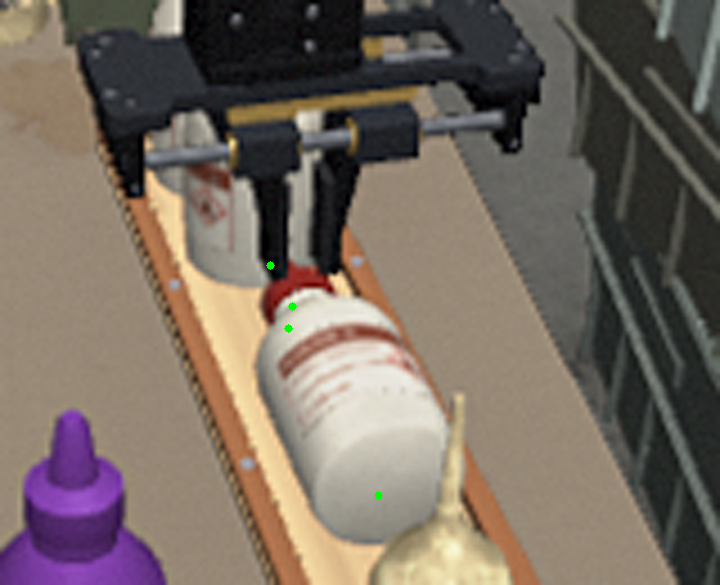

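Run:
```python
from h import *
print(arm.tip_reach)
c=arm.camera("side")
for X in[(.661,.0865,.077),(.661,.0865,.09),(.661,.1,.077),(.6604,.0835,.060),(.6604,.0835,.075),(.6604,.1,.06)]:print(X,px(c,X))
R=np.array(c["R"]);t=np.array(c["t"])
c=arm.camera("top")
```

```text
0.025
(0.661, 0.0865, 0.077) [375 244]
(0.661, 0.0865, 0.09) [375 239]
(0.661, 0.1, 0.077) [374 240]
(0.6604, 0.0835, 0.06) [375 252]
(0.6604, 0.0835, 0.075) [375 246]
(0.6604, 0.1, 0.06) [373 247]
```

Run:
```python
from h import *
c=arm.camera("side")
for n,X in dict(nbtip=(.6568,.1779,.178),natip=(.6524,.2539,.178),stopRb=(.6251,-.1565,.038),stopRt=(.7275,-.1508,.038),purple_tip=(.525,-.134,.17)).items():print(n,px(c,X))
c=arm.camera("top")
im=cv2.imread("pics/side0.png").astype(int)
m=((im[...,2]>70)&(im[...,1]<45)&(im[...,0]<50)).astype(np.uint8)
n,l,s,ce=cv2.connectedComponentsWithStats(m)
print([(x[:5].tolist()) for x in s[1:] if x[4]>30])
```

```text
nbtip [366 180]
natip [357 164]
stopRb [383 344]
stopRt [441 336]
purple_tip [320 279]
[[228, 111, 8, 28, 114], [355, 164, 8, 11, 64], [351, 177, 21, 15, 138], [360, 193, 15, 9, 73], [369, 248, 15, 14, 71]]
```

Request:
play_rows(series=[[0,0,0,0,0,0],[0,0,0,0,0,0],[0,0,0,0,0,0],[0,0,0,0,0,0]])

```text
clock: 10.12
position: [0.6611, 0.085, 0.056]
orientation: [-180.0, 0.0, 93.8]
force: [0.1, 0.9, 0.3]
grip_width: 0.008
gripper_force: 0.0
```

The fingers shut completely with nothing between them. The side image puts the fingertips about 30 mm higher than stated, near cap-top height. I'll open and lower carefully, watching the force.

Request:
play_rows(series=[[0,0,-0.03,0,0,0],[0,0,-0.03,0,0,0],[0,0,-0.03,0,0,0],[0,0,-0.03,0,0,0],[0,0,-0.03,0,0,0],[0,0,-0.03,0,0,0],[0,0,-0.03,0,0,0],[0,0,-0.03,0,0,0]], gripper=-0.6)

```text
clock: 11.12
position: [0.6611, 0.085, 0.074]
orientation: [-180.0, 0.0, 93.8]
force: [0.2, 0.9, -0.1]
grip_width: 0.774
gripper_force: 0.0
```

Request:
play_rows(series=[[0,0,0.01,0,0,0],[0,0,0.02,0,0,0],[0,0,0.03,0,0,0],[0,0,0.035,0,0,0],[0,0,0.04,0,0,0],[0,0,0.04,0,0,0]])

```text
clock: 11.88
position: [0.661, 0.0849, 0.0498]
orientation: [-180.0, 0.0, 93.8]
force: [0.1, 0.1, -0.1]
grip_width: 0.799
gripper_force: 0.0
```

Run:
```python
from h import *
s=arm.state();print(s["position"],s["force"],s["grip_width"])
a=arm.camera("side")["img"][190:320,310:470]
cv2.imwrite("pics/g4.png",cv2.resize(a,None,fx=4.5,fy=4.5,interpolation=cv2.INTER_CUBIC))
```

```text
[0.66098659 0.08494009 0.04976538] [ 0.07354835  0.13373705 -0.10946209] 0.7989432609985507
```

View pics/g4.png

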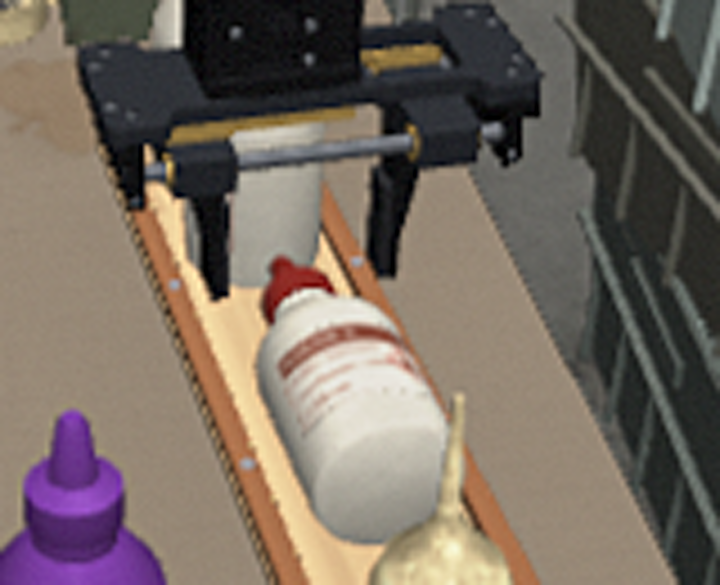

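Request:
play_rows(series=[[0,0,0.003,0,0,0],[0,0,0.006,0,0,0],[0,0,0.009,0,0,0],[0,0,0.012,0,0,0],[0,0,0.014,0,0,0],[0,0,0.014,0,0,0],[0,0,0.014,0,0,0]])

```text
clock: 12.8
position: [0.6611, 0.085, 0.0416]
orientation: [180.0, 0.0, 93.8]
force: [0.2, 0.6, -0.3]
grip_width: 0.797
gripper_force: 0.0
```

Request:
play_rows(series=[[0,0,0.003,0,0,0],[0,0,0.006,0,0,0],[0,0,0.009,0,0,0],[0,0,0.009,0,0,0],[0,0,0.009,0,0,0]])

```text
clock: 13.42
position: [0.6611, 0.085, 0.0362]
orientation: [-180.0, 0.0, 93.8]
force: [-0.5, 0.8, -0.4]
grip_width: 0.804
gripper_force: 0.0
```

No force even though the nominal tip height is below the kerb top, so the fingertips really are higher. I'll go 8 mm lower and close.

Request:
play_rows(series=[[0,0,0.004,0,0,0],[0,0,0.008,0,0,0],[0,0,0.012,0,0,0],[0,0,0.015,0,0,0],[0,0,0.015,0,0,0]])

```text
clock: 14.05
position: [0.6609, 0.0849, 0.027]
orientation: [-180.0, 0.0, 93.8]
force: [0.1, 0.9, -0.2]
grip_width: 0.799
gripper_force: 0.0
```

Request:
play_rows(series=[[0,0,0,0,0,0],[0,0,0,0,0,0],[0,0,0,0,0,0],[0,0,0,0,0,0],[0,0,0,0,0,0],[0,0,0,0,0,0],[0,0,0,0,0,0],[0,0,0,0,0,0]], gripper=1)

```text
clock: 15.05
position: [0.6612, 0.085, 0.0273]
orientation: [180.0, 0.0, 93.8]
force: [1.3, 0.0, 0.5]
grip_width: 0.389
gripper_force: 12.0
```

Gripped on the cap at 12 N. Now I'll lift straight up and let the bottle pivot in the grip.

Request:
play_rows(series=[[0,0,-0.015,0,0,0],[0,0,-0.03,0,0,0],[0,0,-0.045,0,0,0],[0,0,-0.06,0,0,0],[0,0,-0.075,0,0,0],[0,0,-0.09,0,0,0],[0,0,-0.105,0,0,0],[0,0,-0.12,0,0,0]])

```text
clock: 16.05
position: [0.6611, 0.085, 0.0998]
orientation: [-180.0, 0.0, 93.8]
force: [-0.1, 0.4, -2.3]
grip_width: 0.39
gripper_force: 12.0
```

Run:
```python
from h import *
a=arm.camera("side")["img"][150:350,290:490]
cv2.imwrite("pics/g5.png",cv2.resize(a,None,fx=3,fy=3,interpolation=cv2.INTER_CUBIC))
```

```text
(no output)
```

View pics/g5.png

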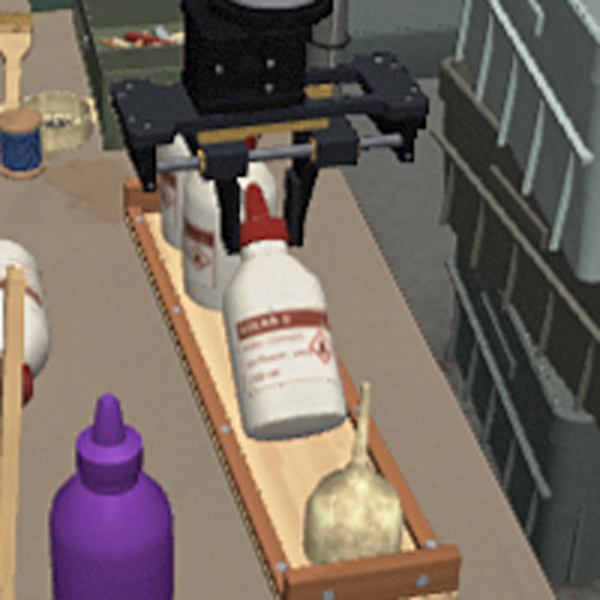

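The bottle is pivoting upright as hoped, with its base swinging at crop (290,425). I'll keep lifting until it hangs free.

Request:
play_rows(series=[[0,0,-0.015,0,0,0],[0,0,-0.03,0,0,0],[0,0,-0.045,0,0,0],[0,0,-0.06,0,0,0],[0,0,-0.07,0,0,0],[0,0,-0.07,0,0,0]])

```text
clock: 16.85
position: [0.6615, 0.0851, 0.1419]
orientation: [179.9, 0.0, 93.8]
force: [0.5, -0.3, -2.3]
grip_width: 0.391
gripper_force: 12.0
```

```bash
cat >> h.py <<'E'
def tilt(cam="side",box=None):
    c=arm.camera(cam)
    return c
E
python3 - <<'E'
from h import *
c=arm.camera("side"); 
for q in("fallen_lane_centre","neighbour_a_centre"):
  for r in arm.outline_of(c,q):
    v,u=np.nonzero(r["mask"]);l=cv2.fitLine(np.c_[u,v].astype(np.float32),2,0,.01,.01).ravel();print(q,round(r["confidence"],2),len(u),u.min(),u.max(),v.min(),v.max(),l.round(2))
a=c["img"][130:330,290:490]
cv2.imwrite("pics/g6.png",cv2.resize(a,None,fx=3,fy=3,interpolation=cv2.INTER_CUBIC))
for X in [(.661,.085,.18),(.661,.085,.04)]:print(px(c,X))
E
```

```text
fallen_lane_centre 0.77 2214 361 395 192 277 [  0.     1.   378.07 242.45]
neighbour_a_centre 0.94 2501 237 278 245 330 [1.2000e-01 9.9000e-01 2.5664e+02 2.9390e+02]
neighbour_a_centre 0.89 2922 305 348 281 373 [3.0000e-02 1.0000e+00 3.2659e+02 3.3292e+02]
neighbour_a_centre 0.83 1699 227 259 174 247 [1.3000e-01 9.9000e-01 2.4282e+02 2.1594e+02]
neighbour_a_centre 0.78 438 343 358 186 231 [ 1.7000e-01 -9.9000e-01  3.4910e+02  2.0516e+02]
[377 200]
[374 259]
```

View pics/g6.png

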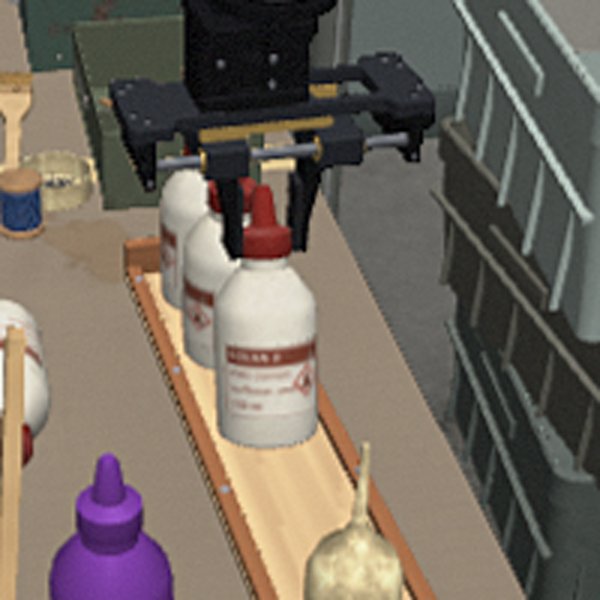

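It now hangs nearly vertical over the lane. I'll lower it onto the floor.

Request:
play_rows(series=[[0,0,0.005,0,0,0],[0,0,0.01,0,0,0],[0,0,0.014,0,0,0],[0,0,0.018,0,0,0],[0,0,0.021,0,0,0],[0,0,0.021,0,0,0]])

```text
clock: 17.75
position: [0.6611, 0.0851, 0.1287]
orientation: [180.0, 0.0, 93.8]
force: [-0.3, -0.1, -1.5]
grip_width: 0.394
gripper_force: 12.0
```

Request:
play_rows(series=[[0,0,0.002,0,0,0],[0,0,0.004,0,0,0],[0,0,0.004,0,0,0]])

```text
clock: 18.12
position: [0.662, 0.0857, 0.1283]
orientation: [179.9, -0.0, 93.8]
force: [-0.8, -0.0, 6.2]
grip_width: 0.39
gripper_force: 12.0
```

Request:
play_rows(series=[[0,0,-0.002,0,0,0],[0,0,-0.002,0,0,0],[0,0,-0.002,0,0,0],[0,0,-0.002,0,0,0],[0,0,-0.002,0,0,0],[0,0,-0.002,0,0,0],[0,0,-0.002,0,0,0]], gripper=-0.6)

```text
clock: 19.0
position: [0.6611, 0.085, 0.1274]
orientation: [-180.0, 0.0, 93.8]
force: [-0.8, -0.0, -1.2]
grip_width: 0.797
gripper_force: 0.0
```

Request:
play_rows(series=[[0,0,-0.04,0,0,0],[0,0,-0.08,0,0,0],[0,0,-0.15,0,0,0],[0,0,-0.2,0,0,0],[0,0,-0.2,0,0,0]])

```text
clock: 19.62
position: [0.6625, 0.0857, 0.2505]
orientation: [179.7, -0.0, 93.8]
force: [-0.4, 0.1, -0.4]
grip_width: 0.804
gripper_force: 0.0
```

Run:
```python
from h import *
c=arm.camera("side");T=lambda psi:Ro.from_euler("xyz",[180,0,psi],degrees=True)
r=arm.outline_of(c,"fallen_lane_centre")
for x in r[:2]:
    v,u=np.nonzero(x["mask"]);print(x["confidence"],u.min(),u.max(),v.min(),v.max(),u[v<v.min()+4].mean(),u[v>v.max()-4].mean())
for X in [(.661,.085,.178),(.661,.085,.008)]:print(px(c,X))
print("bench cap",rows((.482,.049,.25),T(90)))
```

```text
0.76 362 397 209 291 381.6842105263158 379.88524590163934
[377 201]
[374 272]
bench cap [-0.04, -0.302, -0.005, -0.001, 0.001, 0.133]
```

Run:
```python
from h import *
for n in("side","top"):
    c=arm.camera(n)
    for r in arm.look_for(c,"fallen_lane_centre")+arm.look_for(c,"oil_can_centre"): X=w(c,r["location"]);print(n,round(r["confidence"],2),X.round(3),px(c,X))
    if n=="side": a=c["img"][130:330,290:490]
    else: b=c["img"][130:330,200:400]
cv2.imwrite("pics/g7.png",cv2.resize(np.hstack([a,b]),None,fx=2,fy=2,interpolation=cv2.INTER_CUBIC))
```

```text
side 0.68 [0.658 0.023 0.095] [380 254]
side 0.61 [0.639 0.241 0.106] [352 196]
side 0.91 [ 0.678 -0.118  0.053] [408 319]
top 0.56 [ 0.679 -0.118  0.053] [418 175]
```

View pics/g7.png

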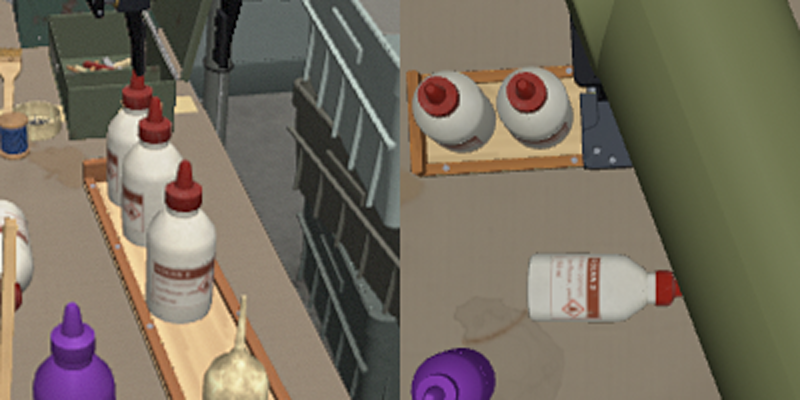

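Run:
```python
from h import *
c=arm.camera("side")
print("tip now",ray(c,382.5,211.5,.178))
print("tip hang",ray(c,290+264/3,130+187/3,.191))
print("nb tip",ray(c,290+155/2,130+99/2,.178), "na tip",ray(c,290+137/2,130+75/2,.178),px(c,(.6568,.1779,.178)))
for v,u in((278,180),(290,180)):pass
print("base front now",ray(c,290+180/2,130+322/2,.008))
```

```text
tip now [0.66281967 0.04361483 0.178     ]
tip hang [0.66474344 0.09521449 0.191     ]
nb tip [0.6605698  0.17774331 0.178     ] na tip [0.65236327 0.23754824 0.178     ] [366 180]
base front now [0.65978381 0.01930033 0.008     ]
```

It stands, but near the gap's middle (y about 0.045), so it must shift about 40 mm toward +y. My picture budget is used up, so I'll measure numerically from here. First I'll move over the bench bottle to clear the top view.

Request:
play_rows(series=[[-0.01,-0.1,0,0,0,0.03],[-0.02,-0.2,0,0,0,0.07],[-0.04,-0.302,0,0,0,0.133],[-0.04,-0.302,0,0,0,0.133],[-0.04,-0.302,0,0,0,0.133]], gripper=-1)

```text
clock: 20.7
position: [0.4826, 0.0488, 0.2481]
orientation: [179.9, 0.1, 90.0]
force: [0.1, 0.0, -0.2]
grip_width: 0.999
gripper_force: 0.0
```

```bash
cat >> h.py <<'E'
def red(n):
    c=arm.camera(n);im=c["img"];hsv=cv2.cvtColor(im,cv2.COLOR_BGR2HSV)
    m=(((hsv[...,0]<8)|(hsv[...,0]>172))&(hsv[...,1]>150)&(hsv[...,2]>60)).astype(np.uint8)
    k,l,s,ce=cv2.connectedComponentsWithStats(m)
    return c,[(s[i].tolist(),ce[i].round(1).tolist()) for i in range(1,k) if s[i][4]>40]
E
python3 - <<'E'
from h import *
for n in("top","side"):
    c,b=red(n); print(n)
    for s,ce in b:
        if 200<ce[0]<440 and 100<ce[1]<310: print(s,ce,"cap@.15:",ray(c,*ce,.152).round(3))
    for r in arm.look_for(c,"fallen_lane_centre"): X=w(c,r["location"]);print(round(r["confidence"],2),X.round(3),px(c,X))
    for r in arm.outline_of(c,"fallen_lane_centre"):
        v,u=np.nonzero(r["mask"]);print(len(u),u.min(),u.max(),v.min(),v.max())
E
```

```text
top
[254, 166, 19, 20, 274] [263.1, 175.4] cap@.15: [0.656 0.177 0.152]
[328, 166, 19, 19, 265] [337.0, 174.9] cap@.15: [0.658 0.047 0.152]
[209, 169, 20, 19, 280] [218.8, 177.5] cap@.15: [0.652 0.256 0.152]
0.73 [0.646 0.045 0.111] [337 186]
1225 318 354 162 203
side
[351, 163, 24, 39, 411] [363.0, 184.1] cap@.15: [0.657 0.208 0.152]
[373, 210, 18, 26, 265] [382.0, 225.0] cap@.15: [0.662 0.038 0.152]
[284, 270, 6, 16, 76] [286.9, 277.5] cap@.15: [ 0.474 -0.098  0.152]
0.78 [0.654 0.024 0.096] [378 254]
2213 362 398 209 291
745 343 365 163 231
```

Request:
play_rows(series=[[0,0.1,0,0,0,-0.05],[0,0.2,0,0,0,-0.1],[-0.003,0.292,0,0,0,-0.133],[-0.003,0.292,0,0,0,-0.133],[-0.003,0.292,0,0,0,-0.133]])

```text
clock: 21.62
position: [0.6568, 0.0481, 0.2462]
orientation: [-179.9, -0.1, 93.9]
force: [-0.3, -0.4, -0.2]
grip_width: 1.008
gripper_force: 0.0
```

Request:
play_rows(series=[[0,0,0.05,0,0,0],[0,0,0.1,0,0,0],[0,0,0.15,0,0,0],[0,0,0.18,0,0,0],[0,0,0.195,0,0,0],[0,0,0.195,0,0,0]])

```text
clock: 22.38
position: [0.6571, 0.0472, 0.1309]
orientation: [180.0, 0.0, 93.8]
force: [-0.1, -0.7, 0.2]
grip_width: 0.998
gripper_force: 0.0
```

Request:
play_rows(series=[[0,0,0,0,0,0],[0,0,0,0,0,0],[0,0,0,0,0,0],[0,0,0,0,0,0],[0,0,0,0,0,0],[0,0,0,0,0,0],[0,0,0,0,0,0],[0,0,0,0,0,0]], gripper=1)

```text
clock: 23.38
position: [0.6573, 0.0472, 0.1305]
orientation: [180.0, 0.0, 93.8]
force: [0.8, 0.1, -0.5]
grip_width: 0.392
gripper_force: 12.0
```

Request:
play_rows(series=[[0,0,-0.006,0,0,0],[0,0,-0.011,0,0,0],[0.01,0.002,-0.011,0,0,0],[0.025,0.005,-0.011,0,0,0],[0.045,0.009,-0.011,0,0,0],[0.063,0.009,-0.011,0,0,0],[0.063,0.009,-0.011,0,0,0],[0.063,0.009,-0.011,0,0,0]])

```text
clock: 24.38
position: [0.66, 0.0849, 0.1369]
orientation: [-180.0, 0.0, 93.8]
force: [-0.1, -0.2, -1.3]
grip_width: 0.389
gripper_force: 12.0
```

Request:
play_rows(series=[[0,0,0.003,0,0,0],[0,0,0.006,0,0,0],[0,0,0.009,0,0,0],[0,0,0.011,0,0,0],[0,0,0.011,0,0,0]])

```text
clock: 25.0
position: [0.66, 0.0853, 0.1305]
orientation: [180.0, 0.0, 93.8]
force: [-0.1, 0.8, -2.0]
grip_width: 0.394
gripper_force: 12.0
```

Now I'll release and retreat. At the bench bottle the gripper body would graze the orange bottle, so I'll first grip the lying bottle by its body and shift it about 40 mm toward +y.

Request:
play_rows(series=[[0,0,0.001,0,0,0],[0,0,0.001,0,0,0],[0,0,0.001,0,0,0],[0,0,0.001,0,0,0],[0,0,0.001,0,0,0],[0,0,0.001,0,0,0]], gripper=-1)

```text
clock: 25.75
position: [0.66, 0.0853, 0.1298]
orientation: [-180.0, 0.0, 93.8]
force: [0.0, 0.4, -0.2]
grip_width: 0.962
gripper_force: 0.0
```

Request:
play_rows(series=[[0,0,-0.05,0,0,0],[0,0,-0.12,0,0,0],[0,0,-0.2,0,0,0],[0.01,-0.1,-0.2,0,0,0.05],[0.03,-0.2,-0.2,0,0,0.1],[0.038,-0.3,-0.2,0,0,0.133],[0.038,-0.3,-0.2,0,0,0.133],[0.038,-0.3,-0.2,0,0,0.133]])

```text
clock: 26.75
position: [0.4795, 0.0956, 0.2505]
orientation: [179.9, 0.1, 90.0]
force: [-0.2, -0.8, -1.2]
grip_width: 0.996
gripper_force: 0.0
```

Run:
```python
from h import *
T=lambda psi:Ro.from_euler("xyz",[180,0,psi],degrees=True)
c,b=red("top")
for s,ce in b:
    if 200<ce[0]<440 and 100<ce[1]<310: print(s,ce,"cap@.15:",ray(c,*ce,.152).round(3))
for q in("neighbour_a_centre","oil_can_centre","fallen_lane_centre"):
  for r in arm.look_for(c,q): X=w(c,r["location"]);print(q,round(r["confidence"],2),X.round(3))
c,b=red("side")
for s,ce in b:
    if 200<ce[0]<440 and 100<ce[1]<310: print(s,ce)
print(rows((.4825,.12,.12),T(90)))
```

```text
[307, 164, 19, 20, 271] [315.7, 173.7] cap@.15: [0.66  0.084 0.152]
[254, 166, 19, 20, 272] [263.2, 175.4] cap@.15: [0.656 0.177 0.152]
[209, 169, 20, 19, 281] [218.8, 177.6] cap@.15: [0.652 0.256 0.152]
neighbour_a_centre 0.96 [ 0.422 -0.024  0.111]
neighbour_a_centre 0.73 [0.392 0.246 0.102]
neighbour_a_centre 0.63 [ 0.521 -0.132  0.103]
neighbour_a_centre 0.61 [0.648 0.249 0.112]
oil_can_centre 0.64 [ 0.675 -0.101  0.051]
fallen_lane_centre 0.6 [0.646 0.08  0.114]
fallen_lane_centre 0.44 [0.658 0.014 0.01 ]
[351, 163, 24, 39, 403] [363.0, 184.0]
[370, 201, 17, 24, 239] [378.8, 214.7]
[284, 270, 6, 16, 74] [286.9, 277.4]
[0.039, 0.005, 0.216, -0.002, -0.005, 0.0]
```

The first bottle now stands at (0.660, 0.084), as planned. Next is the bench bottle's body.

Request:
play_rows(series=[[0.039,0.005,0.08,0,0,0],[0.039,0.005,0.16,0,0,0],[0.039,0.005,0.24,0,0,0],[0.039,0.005,0.3,0,0,0],[0.039,0.005,0.35,0,0,0],[0.039,0.005,0.38,0,0,0],[0.039,0.005,0.384,0,0,0],[0.039,0.005,0.384,0,0,0]])

```text
clock: 28.0
position: [0.4827, 0.1199, 0.0201]
orientation: [179.9, -0.0, 90.0]
force: [-0.5, 0.2, 0.4]
grip_width: 1.001
gripper_force: 0.0
```

Request:
play_rows(series=[[0,0,0,0,0,0],[0,0,0,0,0,0],[0,0,0,0,0,0],[0,0,0,0,0,0],[0,0,0,0,0,0],[0,0,0,0,0,0]], gripper=1)

```text
clock: 28.75
position: [0.4824, 0.1194, 0.0199]
orientation: [180.0, 0.0, 90.0]
force: [-0.3, -0.5, 5.6]
grip_width: 0.772
gripper_force: 12.0
```

Request:
play_rows(series=[[0,0,-0.01,0,0,0],[0.02,0,-0.01,0,0,0],[0.045,0,-0.01,0,0,0],[0.067,0,-0.01,0,0,0],[0.067,0,-0.01,0,0,0],[0.067,0,-0.004,0,0,0],[0.067,0,0,0,0,0],[0.067,0,0,0,0,0]])

```text
clock: 29.75
position: [0.4817, 0.159, 0.0198]
orientation: [-180.0, 0.1, 89.9]
force: [-2.7, -1.1, 5.8]
grip_width: 0.77
gripper_force: 12.0
```

Request:
play_rows(series=[[0,0,0,0,0,0],[0,0,0,0,0,0],[0,0,0,0,0,0],[0,0,-0.03,0,0,0],[0,0,-0.08,0,0,0],[0,0,-0.15,0,0,0],[0.15,0,-0.15,0,0,0],[0.15,0,-0.15,0,0,0]], gripper=-1)

```text
clock: 30.75
position: [0.4823, 0.2528, 0.112]
orientation: [179.8, -0.1, 90.1]
force: [0.2, -1.0, -0.1]
grip_width: 1.001
gripper_force: 0.0
```

Run:
```python
from h import *
c,b=red("top")
for s,ce in b:
    if 240<ce[0]<440 and 230<ce[1]<310: print(s,ce,ray(c,*ce,.034).round(3),"tip",ray(c,s[0]+s[2],ce[1],.034).round(3))
for r in arm.outline_of(c,"fallen_bench_centre"):
    v,u=np.nonzero(r["mask"]);print(round(r["confidence"],2),len(u),u.min(),u.max(),v.min(),v.max(),cv2.fitLine(np.c_[u,v].astype(np.float32),2,0,.01,.01).ravel())
c,b=red("side")
for s,ce in b:
    if 200<ce[0]<440 and 100<ce[1]<310: print(s,ce,ray(c,*ce,.034).round(3))
print(arm.state()["position"])
```

```text
[308, 265, 23, 18, 228] [316.0, 273.6] [0.483 0.083 0.034] tip [0.483 0.053 0.034]
0.56 2128 244 328 256 290 [9.9999952e-01 9.5265236e-04 2.7728806e+02 2.7323730e+02]
[228, 111, 9, 28, 134] [231.8, 124.2] [0.345 0.941 0.034]
[351, 163, 24, 39, 406] [362.9, 183.9] [0.702 0.435 0.034]
[370, 201, 17, 24, 241] [378.8, 214.7] [0.71  0.271 0.034]
[283, 258, 8, 18, 98] [286.8, 265.6] [0.479 0.098 0.034]
[0.48154312 0.25160339 0.1106176 ]
```

Request:
play_rows(series=[[-0.09,0.002,0,0,0,0],[-0.18,0.002,0,0,0,0],[-0.271,0.002,0,0,0,0],[-0.271,0.002,0.04,0,0,0],[-0.271,0.002,0.09,0,0,0],[-0.271,0.002,0.13,0,0,0],[-0.271,0.002,0.153,0,0,0],[-0.271,0.002,0.153,0,0,0]])

```text
clock: 31.9
position: [0.4825, 0.0863, 0.0172]
orientation: [-179.9, 0.0, 90.0]
force: [-0.1, -0.0, -0.1]
grip_width: 1.003
gripper_force: 0.0
```

Request:
play_rows(series=[[0,0,0,0,0,0],[0,0,0,0,0,0],[0,0,0,0,0,0],[0,0,0,0,0,0],[0,0,0,0,0,0],[0,0,0,0,0,0],[0,0,0,0,0,0],[0,0,0,0,0,0]], gripper=1, grip_force=10)

```text
clock: 32.9
position: [0.4831, 0.0871, 0.0176]
orientation: [-180.0, 0.0, 90.0]
force: [-0.6, -0.6, -0.5]
grip_width: 0.391
gripper_force: 10.0
```

Request:
play_rows(series=[[0,0,-0.02,0,0,0],[0,0,-0.045,0,0,0],[0,0,-0.07,0,0,0],[0,0,-0.095,0,0,0],[0,0,-0.12,0,0,0],[0,0,-0.145,0,0,0],[0,0,-0.17,0,0,0],[0,0,-0.19,0,0,0]])

```text
clock: 33.9
position: [0.4832, 0.0869, 0.1326]
orientation: [180.0, 0.0, 90.0]
force: [0.5, -1.0, -2.4]
grip_width: 0.388
gripper_force: 10.0
```

Request:
play_rows(series=[[0,0,0,0,0,0],[0.01,0,0,0,0,0],[-0.01,0,0,0,0,0],[0,0,0,0,0,0],[0,0,0,0,0,0]], grip_force=7)

```text
clock: 34.52
position: [0.4829, 0.0877, 0.1314]
orientation: [-180.0, -0.0, 90.0]
force: [-0.5, -0.2, -1.2]
grip_width: 0.393
gripper_force: 7.0
```

Run:
```python
from h import *
s=arm.state();print(s["position"],s["force"],s["grip_width"],s["wrist_torque"])
c,b=red("side")
for s,ce in b:
    if 200<ce[0]<440 and 100<ce[1]<310: print(s,ce)
for r in arm.outline_of(c,"fallen_bench_centre"):
    v,u=np.nonzero(r["mask"]);print(round(r["confidence"],2),len(u),u.min(),u.max(),v.min(),v.max())
zc=arm.state()["position"][2]+.0165
print(zc,px(c,(.483,.087,zc+.034)),px(c,(.483,.087,zc)),px(c,(.483,.053,zc-.136)))
```

```text
[0.48289015 0.08766325 0.13144055] [-0.47561654 -0.19399378 -1.22985872] 0.39323825332070034 [-0.08779161 -0.0552347  -0.00666833]
[228, 111, 9, 28, 132] [231.8, 124.0]
[352, 163, 23, 39, 403] [363.1, 184.2]
[371, 201, 16, 24, 238] [378.8, 214.7]
[278, 203, 18, 26, 277] [285.9, 217.5]
0.86 1548 272 307 204 281
0.14803973982059548 [285 206] [286 221] [291 287]
```

Request:
play_rows(series=[[0,0,0.005,0,0,0],[0,0,0.01,0,0,0],[0,0,0.014,0,0,0],[0,0,0.018,0,0,0],[0,0,0.021,0,0,0],[0,0,0.021,0,0,0]])

```text
clock: 35.38
position: [0.4835, 0.0874, 0.1195]
orientation: [180.0, -0.0, 90.0]
force: [-0.0, 0.6, 1.5]
grip_width: 0.39
gripper_force: 7.0
```

Request:
play_rows(series=[[0,0,0,0,0,0],[0,0,0,0,0,0],[0,0,0,0,0,0],[0,0,0,0,0,0],[0,0,0,0,0,0],[0,0,0,0,0,0],[0,0,0,0,0,0]], gripper=-1)

```text
clock: 36.25
position: [0.4831, 0.0871, 0.119]
orientation: [-180.0, 0.0, 90.0]
force: [0.6, -0.6, 0.6]
grip_width: 0.988
gripper_force: 0.0
```

Request:
play_rows(series=[[0,0,-0.05,0,0,0],[0,0,-0.12,0,0,0],[0,0,-0.2,0,0,0],[0,0,-0.2,0,0,0],[0,0,-0.2,0,0,0]])

```text
clock: 36.88
position: [0.4828, 0.0869, 0.2385]
orientation: [-180.0, 0.0, 90.0]
force: [-0.2, -0.5, -0.1]
grip_width: 1.0
gripper_force: 0.0
```

Run:
```python
from h import *
s=arm.state();print(s["position"])
c,b=red("side")
for s,ce in b:
    if 200<ce[0]<440 and 100<ce[1]<310: print(s,ce,"tip",ray(c,ce[0],s[1]+.5,.17).round(3),"cap",ray(c,ce[0],ce[1],.145).round(3))
for r in arm.outline_of(c,"fallen_bench_centre"):
    v,u=np.nonzero(r["mask"]);print(round(r["confidence"],2),len(u),u.min(),u.max(),v.min(),v.max(),ray(c,u[v>v.max()-3].mean(),v.max()+.5,0).round(3))
```

```text
[0.48275285 0.08690735 0.23846505]
[351, 163, 24, 39, 411] [363.0, 184.1] tip [0.669 0.273 0.17 ] cap [0.66  0.222 0.145]
[370, 201, 17, 24, 242] [378.8, 214.7] tip [0.667 0.096 0.17 ] cap [0.667 0.088 0.145]
[281, 208, 17, 25, 271] [289.0, 222.0] tip [0.491 0.096 0.17 ] cap [0.489 0.087 0.145]
0.56 1651 274 308 208 286 [0.477 0.071 0.   ]
0.41 983 390 424 279 337 [ 0.664 -0.106  0.   ]
```

Request:
play_rows(series=[[0.09,0,0,0,0,0],[0.18,0,0,0,0,0],[0.27,0,0,0,0,0],[0.27,0,0,0,0,0]])

```text
clock: 37.48
position: [0.4801, 0.2546, 0.2377]
orientation: [-179.8, -0.2, 90.6]
force: [0.2, -0.3, 0.6]
grip_width: 0.999
gripper_force: 0.0
```

Run:
```python
from h import *
T=lambda psi:Ro.from_euler("xyz",[180,0,psi],degrees=True)
c,b=red("top")
for s,ce in b:
    if 200<ce[0]<440 and 100<ce[1]<310: print(s,ce,ray(c,*ce,.144).round(3))
for r in arm.look_for(c,"fallen_bench_centre"): print(round(r["confidence"],2),w(c,r["location"]).round(3))
print(arm.state()["position"])
```

```text
[307, 164, 19, 20, 267] [315.7, 173.7] [0.662 0.084 0.144]
[254, 166, 19, 20, 270] [263.2, 175.3] [0.658 0.178 0.144]
[209, 169, 20, 19, 282] [218.9, 177.6] [0.653 0.257 0.144]
[300, 263, 18, 18, 239] [309.1, 271.7] [0.486 0.095 0.144]
0.59 [0.488 0.094 0.109]
[0.48224436 0.24910465 0.23765385]
```

The second bottle stands on the bench at (0.485, 0.095). I'll regrip it by the cap and carry it to the lane.

Request:
play_rows(series=[[-0.09,0.005,0,0,0,0],[-0.18,0.005,0,0,0,0],[-0.257,0.005,0,0,0,0],[-0.257,0.005,0.03,0,0,0],[-0.257,0.005,0.09,0,0,0],[-0.257,0.005,0.15,0,0,0],[-0.257,0.005,0.191,0,0,0],[-0.257,0.005,0.191,0,0,0]])

```text
clock: 38.58
position: [0.484, 0.0941, 0.1222]
orientation: [-179.7, -0.0, 90.0]
force: [0.9, 0.4, -0.2]
grip_width: 1.001
gripper_force: 0.0
```

Request:
play_rows(series=[[0,0,0,0,0,0],[0,0,0,0,0,0],[0,0,0,0,0,0],[0,0,0,0,0,0],[0,0,0,0,0,0],[0,0,0,0,0,0],[0,0,0,0,0,0],[0,0,0,0,0,0]], gripper=1, grip_force=15)

```text
clock: 39.58
position: [0.4862, 0.0949, 0.1245]
orientation: [180.0, 0.0, 90.0]
force: [0.7, -0.4, 1.1]
grip_width: 0.387
gripper_force: 15.0
```

Request:
play_rows(series=[[0,0,-0.04,0,0,0],[0,0,-0.1,0,0,0],[0,0,-0.16,0,0,0],[0,0,-0.22,0,0,0],[0,0,-0.28,0,0,0],[0,0,-0.32,0,0,0],[0,0,-0.333,0,0,0],[0,0,-0.333,0,0,0]])

```text
clock: 40.58
position: [0.4858, 0.0949, 0.3236]
orientation: [-180.0, 0.0, 90.0]
force: [-0.3, 0.2, -1.1]
grip_width: 0.388
gripper_force: 15.0
```

Request:
play_rows(series=[[-0.02,0.03,0,0,0,0],[-0.05,0.08,0,0,0,0],[-0.08,0.14,0,0,0,0],[-0.115,0.2,0,0,0,0],[-0.15,0.255,0,0,0,0],[-0.17,0.29,0,0,0,0],[-0.177,0.301,0,0,0,0],[-0.177,0.301,0,0,0,0]])

```text
clock: 41.58
position: [0.6661, -0.0108, 0.3231]
orientation: [-179.9, -0.0, 90.0]
force: [-0.5, -0.3, -1.3]
grip_width: 0.385
gripper_force: 15.0
```

Run:
```python
from h import *
s=arm.state();P=s["position"];print(P,s["orientation"],s["force"],s["grip_width"])
c,b=red("side")
for s,ce in b:
    if 200<ce[0]<500 and 60<ce[1]<310: print(s,ce)
print("expect cap,tip",px(c,P+[0,0,.0125]),px(c,P+[0,0,.0465]),"base front",px(c,P+[0,-.034,-.1235]))
for r in arm.outline_of(c,"fallen_bench_centre"):
    v,u=np.nonzero(r["mask"]);print(round(r["confidence"],2),u.min(),u.max(),v.min(),v.max())
```

```text
[ 0.66611346 -0.0108061   0.32306765] [-1.79875292e+02 -3.87993053e-02  9.00434970e+01] [-0.5012624  -0.29621983 -1.29159499] 0.38497987793045524
[228, 111, 8, 28, 132] [231.8, 123.9]
[387, 123, 22, 31, 400] [397.3, 140.8]
[352, 163, 22, 39, 395] [362.7, 183.7]
[371, 211, 13, 14, 69] [375.0, 219.8]
expect cap,tip [396 143] [397 123] base front [396 226]
0.59 373 415 122 223
```

It hangs vertically with tip, cap and base all where expected. Lowering.

Request:
play_rows(series=[[0,0,0.04,0,0,0],[0,0,0.1,0,0,0],[0,0,0.16,0,0,0],[0,0,0.22,0,0,0],[0,0,0.27,0,0,0],[0,0,0.3,0,0,0],[0,0,0.31,0,0,0],[0,0,0.31,0,0,0]])

```text
clock: 42.68
position: [0.6669, -0.0111, 0.139]
orientation: [179.9, 0.0, 90.0]
force: [-0.3, 0.4, -0.9]
grip_width: 0.387
gripper_force: 15.0
```

Request:
play_rows(series=[[0,0,0.003,0,0,0],[0,0,0.006,0,0,0],[0,0,0.0075,0,0,0],[0,0,0.0075,0,0,0],[0,0,0.0075,0,0,0]])

```text
clock: 43.3
position: [0.6667, -0.0114, 0.1338]
orientation: [180.0, 0.0, 90.0]
force: [-0.3, -0.9, -1.7]
grip_width: 0.388
gripper_force: 15.0
```

Request:
play_rows(series=[[0,0,0.001,0,0,0],[0,0,0.002,0,0,0],[0,0,0.003,0,0,0],[0,0,0.003,0,0,0]])

```text
clock: 43.8
position: [0.667, -0.0113, 0.1325]
orientation: [180.0, 0.0, 90.0]
force: [0.2, 0.0, 1.9]
grip_width: 0.383
gripper_force: 15.0
```

Request:
play_rows(series=[[0,0,0,0,0,0],[0,0,0,0,0,0],[0,0,0,0,0,0],[0,0,0,0,0,0],[0,0,0,0,0,0],[0,0,0,0,0,0],[0,0,0,0,0,0]], gripper=-1)

```text
clock: 44.68
position: [0.6667, -0.0113, 0.1319]
orientation: [180.0, 0.0, 90.0]
force: [0.7, 0.2, -0.3]
grip_width: 0.992
gripper_force: 0.0
```

Request:
play_rows(series=[[0,0,-0.05,0,0,0],[0,0,-0.12,0,0,0],[0,0,-0.2,0,0,0],[0,0,-0.25,0,0,0],[0,-0.1,-0.25,0,0,0],[0,-0.2,-0.25,0,0,0],[0,-0.3,-0.25,0,0,0],[0,-0.3,-0.25,0,0,0]])

```text
clock: 45.68
position: [0.4835, -0.0122, 0.2828]
orientation: [180.0, 0.7, 89.8]
force: [1.0, 0.7, -0.3]
grip_width: 1.003
gripper_force: 0.0
```

Run:
```python
from h import *
s=arm.state();print(s["position"],s["clock"])
for n in("top","side"):
    c,b=red(n);print(n)
    for s,ce in b:
        if 200<ce[0]<440 and 60<ce[1]<310: print(s,ce,ray(c,*ce,.152).round(3))
    for q in("fallen_lane_centre","oil_can_centre"):
      for r in arm.look_for(c,q): print(q,round(r["confidence"],2),w(c,r["location"]).round(3))
    for X in((.660,.084),(.6667,-.011)):
        print([px(c,(*X,z)).tolist() for z in(.178,.008)])
    for q in("fallen_lane_centre","fallen_bench_centre"):
      for r in arm.outline_of(c,q):
        v,u=np.nonzero(r["mask"]);print(round(r["confidence"],2),u.min(),u.max(),v.min(),v.max())
```

```text
[ 0.48349884 -0.01224721  0.28276832] 45.675
top
[359, 162, 19, 19, 264] [368.5, 171.3] [ 0.665 -0.009  0.152]
[307, 164, 19, 20, 272] [315.8, 173.7] [0.66  0.084 0.152]
[254, 166, 19, 20, 271] [263.2, 175.4] [0.656 0.177 0.152]
[209, 169, 20, 19, 283] [218.7, 177.5] [0.652 0.256 0.152]
fallen_lane_centre 0.98 [0.648 0.079 0.112]
fallen_lane_centre 0.58 [0.645 0.249 0.11 ]
oil_can_centre 0.84 [ 0.675 -0.103  0.054]
oil_can_centre 0.53 [0.645 0.082 0.113]
oil_can_centre 0.25 [0.65  0.052 0.01 ]
[[316, 171], [316, 187]]
[[371, 167], [362, 185]]
0.8 299 334 162 202
0.58 346 383 159 200
side
[352, 163, 23, 39, 403] [363.0, 184.0] [0.658 0.209 0.152]
[371, 201, 17, 24, 240] [378.8, 214.7] [0.664 0.076 0.152]
[383, 226, 19, 26, 317] [392.2, 240.7] [ 0.668 -0.017  0.152]
fallen_lane_centre 0.89 [0.65  0.068 0.115]
oil_can_centre 0.74 [ 0.679 -0.114  0.054]
[[377, 201], [374, 272]]
[[391, 227], [387, 300]]
0.57 360 388 200 277
0.91 371 408 225 309
```

Both bottles stand in the gap, on the lane's middle line within about 2 mm. The neighbours and the oil can haven't moved, and the arm is clear.

```bash
python3 -c "
from bench import arm
print(arm.hand_in())"
```

```text
the job is handed in; nothing more can be done
None
```

I handed the job in at about 46 s: by my last camera check, both fallen bottles stand upright in the lane's gap, the neighbours and oil can have not moved, and the arm is clear; the hand-in call returned no verdict.

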